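Counter-hold the hidden bolt of a swing hook

ROBOT

A 6-joint arm with a two-finger parallel gripper is mounted at the origin on a cart in front of the work surface, level with it; the furniture and walls round the work are solid. World frame = base frame: x ahead of the robot, y to its left, z up, the work surface at z = 0. Lengths are in m, angles in degrees, forces in N, time in s.
With the tool pointing down it reaches from about 0.3 to 0.75 m from the base axis. Payload 8.5 kg.
Tool frame: the origin (TCP) lies between the finger pads, 19 mm behind the fingertips; this is the grasp point; z points along the fingers, y is the line along which they close (so a half turn about z gives the same grasp; the last joint's range is limited). The gripper opens to 85 mm and grips with 20 to 120 N. Pads are 22 mm wide; open, the fingers measure 114 mm over their backs; the gripper's body (76 mm by 85 mm) begins 54 mm behind the grasp point. The pads swing forward as they close: fully open they stand 13 mm farther back than shut.
Start: joints at [-12.336, 21.807, 74.336, -0, 83.858, -12.336], TCP at [0.55, 0, 0.25] pointing down, gripper open.
Joint ranges: [-178.18, 178.18], [-50.72, 133.34], [12.68, 142.11], [-81.47, 261.47], [9.98, 163.14], [-165.26, 165.26]. Speed limits (degrees/s): [136.94, 136.94, 180, 180, 180, 180].

INTERFACE

Orientations are given as a 3x3 rotation matrix whose columns are the frame's x, y, z axes.
In Python, from rig import telemetry, optics, env gives the robot as it stands.
- The arm moves only by the tool send_rows, never from a script. Its argument "deltas" is a list that holds one entry, the list of rows, each a list of 7 numbers: the shift along the tool's x, y, z in m, then the turn, a rotation vector about the tool's x, y, z in rad, then the opening, from -1 (shut) to 1 (fully open), so that 0 is half open. In form: [[[x, y, z, ax, ay, az, grip], ...]]. A call has 1 to 12 rows; each row shifts and turns the commanded pose from where the row before left it, along the tool's axes as they then stand; what a row does not reach is not made up. A row lasts 1/8 s, in which the tool goes at most 62.5 mm and 10.7 degrees, less where a joint would pass 70% of its speed; a pose out of reach is approached as far as the arm can. A call is refused whole if a number of a shift passes 0.0625 or a number of a turn 0.188, either way. A call with a gripper value outside its range is refused whole. The fingers move at their own pace and stop on an object; "squeeze" is the grip in N (left out, the last holds). Time passes only in rows, so rows that do not move let the fingers close. It gives the time, the measured TCP pose, the force, the opening and the grip force at its end, in the units of the state.
- telemetry.observe(): the state, without advancing time (a new reading comes with each control period).
- optics.get_image(name): name is "scene" or "side" or "wrist"; returns a dict with "image" (420x560x3 uint8, red, green, blue), "range_z" (420x560 float32, m along the optical axis (not along the pixel's ray), 0 where there is no reading), "K" (3x3 intrinsics, pixels), "rvec" (rotation vector, rad) and "tvec" (3), from world to camera coordinates, as OpenCV has them; the wrist camera has in their place "hand_eye" (4x4, takes a point from camera to tool coordinates, whose origin is the TCP and whose axes are the flange's). Camera axes: x right, y down, z forward; pixel columns grow to the right and rows downward; lengths in m; the calibration is good to about 2 mm. A picture is of the moment at which its call begins: read the wrist's pose just before it.
- env.close_job(): hands the job in; it is judged then, once.
The state is a dict: "time_s": time; "q": joint angles; "qvel": joint speeds; "joint_efforts": joint torques, N m; "position": TCP position; "tool_rot": TCP orientation; "ft_force": force on the tool from outside, world axes, zero at the start; "wrist_torque": the same for the moment, N m; "grip_width": finger opening in m; "gripper_force": force on a finger pad.
Only numpy, scipy, OpenCV 4.12 (cv2) and the standard library are available. Lean on these libraries where they do the work, as an engineer would, in place of code of your own. Each camera call takes 0.05 s, during which the arm holds its last target. There are 200 camera calls.

TASK

The red swing hook on the bracket has dropped because its bolt is loose. Reach down into the narrow gap behind the steel plate, grip the hidden hexagonal bolt head, turn it clockwise as seen from the robot until you feel it come to its stop (do not force it on past that), and finish still gripping it there, so that it cannot turn back while I tighten the nut on the front. Move the hook only by the bolt head, and leave the shaker, the jar and the cup where they stand.

Things in the scene. Friction and masses are not known exactly. Their poses are not given: they have to be found in the camera images.
- bracket: Fixed fixture: wooden base board 150 (x) x 140 (y) x 16 mm, origin at the centre of its underside, z up, x away from the robot's side. On it a steel plate (5 mm thick, 64 wide, rear face at x = -24, top at z = 137) and behind it a wooden panel (14 thick, 80 wide, front face at x = +24, top at z = 127). A brass bush, 17 mm in diameter, fixed to the plate, fills x = -24 to -12 mm round the bolt.
- gap (a point): Middle of the mouth of the gap above the bolt head, at (-4, 0, 137) mm in the bracket's frame. The gap between plate and panel is 48 mm wide along x (x = -24 to +24 mm) and open at the top and both sides.
- bolt_head: Dark steel hexagonal bolt head in the gap, 22 mm across flats, 16 mm thick (bracket x = -12 to +4 mm), centre = origin at (-4, 0, 115) mm in the bracket's frame. Its x is the bolt's axis, parallel to bracket x; its y is normal to a pair of flats, level while the hook hangs down (those flats upright). It turns about x without shifting.
- bolt (a joint): Turn of bolt, head and hook as one against the stop, rad: 0 on the stop, negative before it, growing clockwise seen from the robot (top of head to bracket -y, hook to +y and up). Starts with the hook hanging straight down, at -0.58 to -0.25: the unseen stop in the bush differs every time. The hook's weight (under 0.08 N m) turns it back once let go.
- hook: Red hook, a flat bar with an upturned round end, in front of the plate, fixed to the bolt and hanging from it: reaches 78 mm from the bolt's axis, 14 mm wide, with a brass nut in front. Origin on the bolt's axis; its -z axis points along the bar.
- pepper_shaker: Bystander: loose shaker with white contents, 44 mm in diameter, 90 mm tall, left of the bracket. Origin at the centre of its underside.
- spice_jar: Bystander: loose glass spice jar with a green cap, 46 mm in diameter, 106 mm tall, left of the bracket. Origin at the centre of its underside.
- espresso_cup: Bystander: loose small dark and white cup, 60 mm in diameter, 84 mm with handle, 53 mm tall, in front of the bracket on the right. Origin at the centre of its underside.
- stop (a joint): How far the unseen, springy stop in the bush has been turned by the bolt pressing on it, rad clockwise seen from the robot: 0 while the bolt is short of it, then about 0.0125 per 0.1 N m. More than 0.12 is forcing it.

How it is judged (in metres and radians):
On the way, in this order (a step that is already met when the one before it is completed fails the run):
1. the bolt head is gripped in the gap before it has been turned to its stop (contact force between the fingers and bolt_head above 5 N and distance between the grasp point and bolt_head below 0.025 m and value of joint bolt below -0.15 rad), for 0.1 s.
2. the gripped bolt is turned to its stop (contact force between the fingers and bolt_head above 5 N and value of joint bolt above -0.07 rad), for 0.2 s.
At the end, for the whole second after the job is handed in: The program ends while the fingers grip the bolt head (more than 5 N, tool point within 25 mm of its centre), the bolt stands still within 0.07 rad (4 degrees) of its stop, and nothing touches the hook (all of step 2 and distance between the grasp point and bolt_head below 0.025 m and contact force between hook and anything else below 0.5 N and angular speed of bolt_head below 0.1 rad/s); the arm keeps its last pose, push and grip.
It fails at once if the hook is pushed directly (contact force between hook and anything else above 3 N).
It fails at once if a bystander is moved more than 20 mm (distance of any of pepper_shaker, spice_jar, espresso_cup from where it was at the start of the episode above 0.02 m).
It fails at once if the bolt is forced on past its stop, turning the springy stop by more than 0.12 rad (value of joint stop above 0.12 rad).
It also fails if it takes over 35 s, if anything falls off the work surface, if the arm or the gripper's body presses on something with over 40 N, if the wrist force passes 120 N, or if a joint passes its speed limit or range.

## Working session

There is one attempt and no reset: what is moved stays moved. The work goes in short steps, Python scripts to look and compute and a tool call to move; the robot and the scene stay as the last step left them, time stands still between calls to the robot, and variables do not carry over. Pictures are saved under pics/ and viewed, at most 10 in all, crops included, and the job is handed in when it is done.

Besides the shell and the picture viewer there is one more tool, called as name(argument=value, ...), one argument or row to a line, values as JSON. send_rows: Moves the arm, as the interface text tells. Its arguments: {"type":"object","properties":{"deltas":{"type":"array"},"squeeze":{"type":"number"}},"required":["deltas"]}

```bash
mkdir -p pics; cat > h.py <<'E'
import numpy as np, cv2
from rig import telemetry, optics, env
def cloud(d, st=None):
    z=d["range_z"]; K=d["K"]; v,u=np.mgrid[:z.shape[0],:z.shape[1]]
    P=np.stack([(u-K[0,2])/K[0,0]*z,(v-K[1,2])/K[1,1]*z,z],-1)
    if "hand_eye" in d:
        H=np.array(d["hand_eye"]); P=P@H[:3,:3].T+H[:3,3]
        P=P@np.array(st["tool_rot"]).T+np.array(st["position"])
    else:
        R=cv2.Rodrigues(np.array(d["rvec"],float))[0]; P=(P-np.array(d["tvec"]).ravel())@R
    P[z==0]=np.nan
    return P
E
python3 - <<'E'
from h import *
s=telemetry.observe(); print(s)
ims=[]
for n in ("scene","side","wrist"):
    d=optics.get_image(n); np.save(f"{n}.npy",d,allow_pickle=True); ims.append(d["image"])
    print(n,d["K"].tolist(),d.get("tvec"),d.get("hand_eye"))
    cv2.imwrite(f"pics/{n}0.png",d["image"][...,::-1])
E
```

```text
{'time_s': 0.0, 'q': array([-1.23360643e+01,  2.18390602e+01,  7.43849676e+01,  8.56324146e-04,
        8.38561935e+01, -1.23343938e+01]), 'qvel': array([ 0.01605145, -0.04769713,  0.00116034, -0.01439549,  0.01111718,
        0.06615827]), 'joint_efforts': array([-1.00240642e-03, -4.48466885e+01, -2.31285810e+01, -2.87182611e-04,
        4.73836102e-03,  1.77242771e-05]), 'position': array([5.49737300e-01, 5.60320101e-05, 2.49428579e-01]), 'tool_rot': array([[ 3.09792393e-05,  9.99999068e-01, -1.36462345e-03],
       [ 9.99999950e-01, -3.05512562e-05,  3.13646974e-04],
       [ 3.13604991e-04, -1.36463310e-03, -9.99999020e-01]]), 'ft_force': array([ 0.2111611 , -0.14087446,  0.96488838]), 'wrist_torque': array([-0.02564189, -0.00234513,  0.00194793]), 'gripper_force': 0.0, 'grip_width': 0.08497399375961949}
scene [[419.60101799369977, 0.0, 277.3498530907453], [0.0, 419.60101799369977, 211.9183446895372], [0.0, 0.0, 1.0]] [-0.36742196  0.33126096  0.65136718] None
side [[421.93955905463105, 0.0, 277.9723420949437], [0.0, 421.93955905463105, 213.83179363649137], [0.0, 0.0, 1.0]] [-0.5240102   0.08834683  0.92039086] None
wrist [[301.37435868555133, 0.0, 274.8068692716312], [0.0, 301.37435868555133, 213.99524269455546], [0.0, 0.0, 1.0]] None [[ 1.10503042e-03 -9.60313753e-01 -2.78919837e-01  7.10884965e-02]
 [ 9.99999367e-01  1.11982294e-03  1.06297030e-04  1.73683181e-03]
 [ 2.10262334e-04 -2.78919778e-01  9.60314382e-01 -1.24793053e-01]
 [ 0.00000000e+00  0.00000000e+00  0.00000000e+00  1.00000000e+00]]
```

View pics/scene0.png

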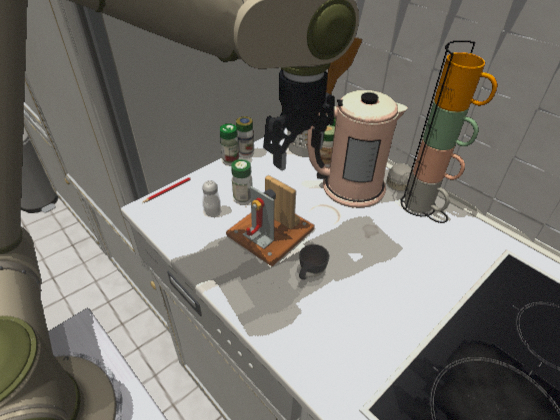

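View pics/wrist0.png

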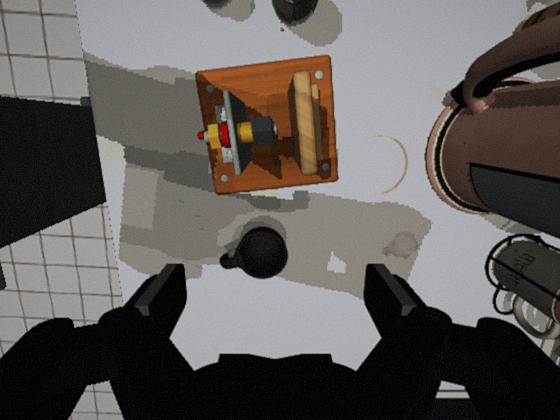

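View pics/side0.png

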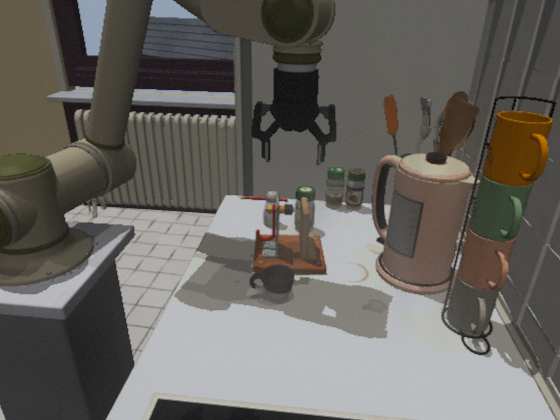

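The wrist view shows the board (corners ~ (197,72), (330,56), (338,180), (217,193)), the dark head at (265,130) between plate (232,130) and panel (305,120), and the cup at (262,250). The side and scene views agree on this layout.

```bash
python3 - <<'E'
from h import *
d=np.load("wrist.npy",allow_pickle=True).item(); s=telemetry.observe(); P=cloud(d,s)
def rep(n,m,yaw=0):
    q=P[m]; q=q[~np.isnan(q[:,0])]; print(n,len(q),np.median(q,0).round(4),np.percentile(q,3,axis=0).round(4),np.percentile(q,97,axis=0).round(4)); return q
roi=np.zeros(P.shape[:2],bool); roi[45:205,185:345]=1
hsv=cv2.cvtColor(d["image"],cv2.COLOR_RGB2HSV)
z=P[...,2]
b=rep("board",roi&(abs(z-.016)<.006)&(hsv[...,1]>110)&((hsv[...,0]<16)))
r=cv2.minAreaRect((b[:,:2]*1000).astype(np.float32)); print(r, cv2.boxPoints(r).round(1).tolist())
t=rep("panel",roi&(abs(z-.127)<.005)&(P[...,0]>0))
m=cv2.minAreaRect((t[:,:2]*1000).astype(np.float32)); print(m)
t=rep("plate",roi&(abs(z-.137)<.004)); print(cv2.minAreaRect((t[:,:2]*1000).astype(np.float32)))
v,u=np.mgrid[:420,:560]
rep("head",(abs(u-264)<8)&(abs(v-130)<8)&(hsv[...,2]<90))
rep("cup",(abs(u-262)<30)&(abs(v-250)<30)&(z>.04))
# scene cam
d=np.load("scene.npy",allow_pickle=True).item(); P=cloud(d); z=P[...,2]
rep("jar",(abs(u-242)<14)&(abs(v-180)<25)&(z>.02)); rep("shk",(abs(u-211)<12)&(abs(v-197)<20)&(z>.02))
rep("kettle",(abs(u-365)<30)&(abs(v-150)<40)&(z>.02))
E
```

```text
board 10012 [0.5456 0.0856 0.0168] [0.4729 0.0023 0.0151] [0.6164 0.137  0.0183]
((545.0861206054688, 68.56787109375), (148.91397094726562, 138.89306640625), 6.513515472412109) [[463.20001220703125, 129.10000610351562], [479.0, -8.899999618530273], [626.9000244140625, 8.0], [611.2000122070312, 146.0]]
panel 3105 [0.5695 0.0692 0.1268] [0.5016 0.0385 0.1225] [0.5826 0.1077 0.1291]
((538.2145385742188, 68.40869140625), (88.76860046386719, 80.06497955322266), 6.758164405822754)
plate 590 [0.5184 0.0682 0.1374] [0.514  0.0373 0.1343] [0.5232 0.0954 0.1389]
((518.2560424804688, 66.29299926757812), (5.347705364227295, 63.208003997802734), 6.515474796295166)
head 224 [0.5428 0.0685 0.1269] [0.5373 0.063  0.1246] [0.5483 0.0738 0.1289]
cup 886 [ 0.5322 -0.0785  0.0511] [ 0.504  -0.0989  0.0409] [ 0.5633 -0.0431  0.0532]
jar 841 [0.5561 0.1849 0.0835] [0.5105 0.0828 0.0232] [0.5913 0.2218 0.128 ]
shk 475 [0.4792 0.2017 0.0574] [0.4657 0.1929 0.0238] [0.4992 0.2218 0.0882]
kettle 4422 [0.7604 0.0065 0.1537] [ 0.742  -0.021   0.0377] [0.8891 0.0722 0.2394]
```

send_rows(
  deltas=[
    [[0.034,-0.0045,0,0,0,0,0.3],[0.034,-0.0045,0,0,0,0,0.3],[0,0,0,0,0,0.182,0.3],[0,0,0,0,0,0.182,0.3],[0,0,0,0,0,0.182,0.3],[0,0,0,0,0,0.182,0.3],[0,0,0,0,0,0.182,0.3],[0,0,0,0,0,0.182,0.3],[0,0,0,0,0,0.182,0.3],[0,0,0,0,0,0.182,0.3],[0,0,0.03,0,0,0,0.3],[0,0,0,0,0,0,0.3]],
  ],
)

```text
time_s: 1.65
position: [0.5401, 0.0681, 0.2184]
tool_rot: [[0.993, 0.115, -0.005], [0.115, -0.993, 0.0], [-0.005, -0.001, -1.0]]
ft_force: [-0.2, -0.1, -0.2]
grip_width: 0.0554
gripper_force: 0.0
```

```bash
python3 - <<'E'
from h import *
s=telemetry.observe(); d=optics.get_image("wrist"); P=cloud(d,s); z=P[...,2]
print(s["time_s"],s["position"],s["tool_rot"].round(4),s["q"].round(1),s["grip_width"],s["ft_force"])
cv2.imwrite("pics/w1.png",d["image"][...,::-1])
near=np.hypot(P[...,0]-.541,P[...,1]-.068)<.06
for n,zz,lo,hi in(("plate",.137,-.04,-.015),("panel",.127,.018,.05)):
    u=(P[...,0]-.5451)*.9936+(P[...,1]-.0686)*.113
    m=near&(abs(z-zz)<.004)&(u>lo)&(u<hi); q=P[m]
    print(n,len(q),cv2.minAreaRect((q[:,:2]*1000).astype(np.float32)))
hsv=cv2.cvtColor(d["image"],cv2.COLOR_RGB2HSV)
w=-(P[...,0]-.5451)*.113+(P[...,1]-.0686)*.9936
m=(u>-.018)&(u<.012)&(abs(w)<.025)&(z>.11)&(z<.135)&(hsv[...,2]<90); 
print("head",m.sum(),[np.percentile(a[m],[3,50,97]).round(4) for a in (u,w,z)])
E
```

```text
1.65 [0.54006768 0.0680643  0.21835234] [[ 9.934e-01  1.147e-01 -4.600e-03]
 [ 1.147e-01 -9.934e-01  4.000e-04]
 [-4.500e-03 -9.000e-04 -1.000e+00]] [-5.3 22.8 78.2 -0.  79.2 78.1] 0.055437448767076396 [-0.15624889 -0.14150892 -0.17757934]
plate 610 ((519.7401123046875, 66.11705780029297), (4.815425395965576, 63.345523834228516), 6.099208354949951)
panel 2091 ((575.9733276367188, 72.75227355957031), (14.307668685913086, 79.94063568115234), 6.61803674697876)
head 849 [array([-0.0169, -0.0022,  0.0078]), array([-0.0099,  0.    ,  0.0102]), array([0.1151, 0.1241, 0.1285])]
```

send_rows(
  deltas=[
    [[0.0015,-0.0005,0.02,0,0,0,0.3],[0,0,0.02,0,0,0,0.3],[0,0,0.02,0,0,0,0.3],[0,0,0.02,0,0,0,0.3],[0,0,0.015,0,0,0,0.3],[0,0,0.008,0,0,0,0.3],[0,0,0,0,0,0,0.3],[0,0,0,0,0,0,0.3]],
  ],
)

```text
time_s: 2.7
position: [0.5428, 0.0686, 0.1177]
tool_rot: [[0.993, 0.115, 0.001], [0.115, -0.993, -0.0], [0.001, 0.0, -1.0]]
ft_force: [0.2, 0.1, -0.2]
grip_width: 0.0558
gripper_force: 0.0
```

send_rows(
  deltas=[
    [[0,0,0,0,0,0,0],[0,0,0,0,0,0,-0.2],[0,0,0,0,0,0,-0.35],[0,0,0,0,0,0,-0.6],[0,0,0,0,0,0,-0.8],[0,0,0,0,0,0,-1],[0,0,0,0,0,0,-1],[0,0,0,0,0,0,-1]],
  ],
  squeeze=40,
)

```text
time_s: 3.7
position: [0.5425, 0.0685, 0.1172]
tool_rot: [[0.993, 0.114, 0.0], [0.114, -0.993, -0.0], [0.0, 0.0, -1.0]]
ft_force: [-0.4, -2.9, 5.7]
grip_width: 0.0211
gripper_force: 40.2
```

```bash
python3 - <<'E'
from h import *
s=telemetry.observe()
for k in("time_s","position","tool_rot","ft_force","wrist_torque","grip_width","gripper_force","q"): print(k,np.round(s[k],4).tolist())
d=optics.get_image("wrist"); cv2.imwrite("pics/w2.png",d["image"][...,::-1])
E
```

```text
time_s 3.7
position [0.5425, 0.0685, 0.1172]
tool_rot [[0.9934, 0.1145, 0.0003], [0.1145, -0.9934, -0.0003], [0.0003, 0.0003, -1.0]]
ft_force [-0.4379, -2.9124, 5.676]
wrist_torque [-0.4944, 0.253, -0.0034]
grip_width 0.0211
gripper_force 40.23
q [-5.2043, 29.0954, 86.2843, -0.0174, 64.6022, 78.2287]
```

View pics/w2.png

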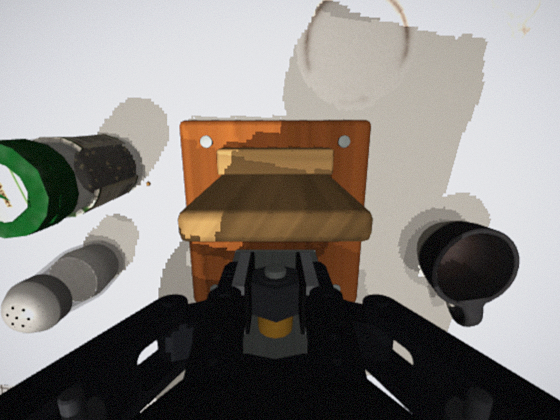

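The head (275,290) sits between the pads, and the jar, shaker and cup are clear. The grip is sound, at 21 mm and 40 N. I'll turn in small steps and watch the torque.

send_rows(
  deltas=[
    [[0,0,0.001,0,0,0,-1],[0,0,0,0.05,0,0,-1],[0,0,0,0.05,0,0,-1],[0,0,0,0.05,0,0,-1],[0,0,0,0,0,0,-1],[0,0,0,0,0,0,-1]],
  ],
  squeeze=60,
)

```text
time_s: 4.5
position: [0.5426, 0.0682, 0.1171]
tool_rot: [[0.993, 0.113, -0.016], [0.114, -0.982, 0.148], [0.001, -0.149, -0.989]]
ft_force: [-4.3, -5.3, 13.2]
grip_width: 0.0209
gripper_force: 62.4
```

```bash
cat > st.py <<'E'
from h import *
s=telemetry.observe(); R=s["tool_rot"]
print(round(s["time_s"],2),"tilt",round(float(np.arctan2(R[2,1],-R[2,2])),4),"pos",s["position"].round(4),"f_tool",(R.T@s["ft_force"]).round(2),"t_tool",(R.T@s["wrist_torque"]).round(3),"t",s["wrist_torque"].round(3),s["grip_width"].round(4),round(float(s["gripper_force"]),1),"eff",np.round(s["joint_efforts"],2),"q",s["q"].round(1))
E
python3 st.py
```

```text
Traceback (most recent call last):
  File "st.py", line 3, in <module>
    print(round(s["time_s"],2),"tilt",round(float(np.arctan2(R[2,1],-R[2,2])),4),"pos",s["position"].round(4),"f_tool",(R.T@s["ft_force"]).round(2),"t_tool",(R.T@s["wrist_torque"]).round(3),"t",s["wrist_torque"].round(3),s["grip_width"].round(4),round(float(s["gripper_force"]),1),"eff",np.round(s["joint_efforts"],2),"q",s["q"].round(1))
                                                                                                                                                                                                                             ^^^^^^^^^^^^^^^^^^^^^
AttributeError: 'float' object has no attribute 'round'
```

send_rows(
  deltas=[
    [[0,0,-0.001,0.05,0,0,-1],[0,0,0,0,0,0,-1],[0,0,0,0,0,0,-1]],
  ],
)

```text
time_s: 4.88
position: [0.5425, 0.0681, 0.1172]
tool_rot: [[0.993, 0.112, -0.022], [0.114, -0.974, 0.197], [0.0, -0.198, -0.98]]
ft_force: [-1.8, -5.3, 6.1]
grip_width: 0.0204
gripper_force: 61.6
```

```bash
sed -i 's/s\["grip_width"\].round(4)/round(float(s["grip_width"]),5)/' st.py; sed -i 's/"tilt",round(float(np.arctan2(R\[2,1\],-R\[2,2\])),4)/"tilt",round(float(np.arctan2(-R[2,1],-R[2,2])),4)/' st.py; python3 st.py
```

```text
4.88 tilt 0.1991 pos [0.5425 0.0681 0.1172] f_tool [-2.37  3.77 -6.99] t_tool [-0.704 -0.382 -0.06 ] t [-0.74   0.28   0.134] 0.02044 61.6 eff [ 2.500e+00 -4.406e+01 -1.738e+01  1.490e+00 -5.000e-02  1.000e-02] q [-10.2  29.6  86.3  11.8  67.8  68.4]
```

```bash
cat >> st.py <<'E'
F=R.T@s["ft_force"]; T=R.T@s["wrist_torque"]
print("bolt torque est", round(float(T[0]+.17*F[1]),3))
d=optics.get_image("scene"); hsv=cv2.cvtColor(d["image"],cv2.COLOR_RGB2HSV); P=cloud(d)
c,sn=np.cos(np.radians(6.5)),np.sin(np.radians(6.5))
w=-(P[...,0]-.5455)*sn+(P[...,1]-.0690)*c; u=(P[...,0]-.5455)*c+(P[...,1]-.0690)*sn
m=((hsv[...,0]<6)|(hsv[...,0]>174))&(hsv[...,1]>150)&(abs(w)<.09)&(u<-.028)&(u>-.055)&(P[...,2]>.025)&(P[...,2]<.16)
W=w[m];Z=P[...,2][m]-.115; k=np.hypot(W,Z); k=(k>.012)&(k<.055)&(Z<0)
print("hook px",k.sum(),"angle",round(float(np.median(np.arctan2(W[k],-Z[k]))),3))
E
python3 st.py
```

```text
4.88 tilt 0.1991 pos [0.5425 0.0681 0.1172] f_tool [-2.37  3.77 -6.99] t_tool [-0.704 -0.382 -0.06 ] t [-0.74   0.28   0.134] 0.02044 61.6 eff [ 2.500e+00 -4.406e+01 -1.738e+01  1.490e+00 -5.000e-02  1.000e-02] q [-10.2  29.6  86.3  11.8  67.8  68.4]
bolt torque est -0.063
hook px 18 angle 0.166
```

send_rows(
  deltas=[
    [[0,0.0005,0,0.04,0,0,-1],[0,0,0,0,0,0,-1],[0,0,0,0,0,0,-1]],
  ],
)

```text
time_s: 5.3
position: [0.5426, 0.0679, 0.1172]
tool_rot: [[0.993, 0.111, -0.027], [0.114, -0.965, 0.236], [0.0, -0.238, -0.971]]
ft_force: [-3.7, -3.3, 6.7]
grip_width: 0.0209
gripper_force: 61.6
```

```bash
python3 st.py
```

```text
5.3 tilt 0.2398 pos [0.5426 0.0679 0.1172] f_tool [-4.05  1.19 -7.22] t_tool [-0.337 -0.409  0.026] t [-0.381  0.362  0.072] 0.02087 61.6 eff [ 1.540e+00 -4.389e+01 -1.730e+01  1.130e+00 -1.300e-01  1.000e-02] q [-11.1  29.8  86.4  14.1  68.7  66.6]
bolt torque est -0.136
hook px 16 angle 0.226
```

send_rows(
  deltas=[
    [[0,0,0,0.04,0,0,-1],[0,0,0,0,0,0,-1],[0,0,0,0,0,0,-1]],
  ],
)

```text
time_s: 5.72
position: [0.5426, 0.0679, 0.1172]
tool_rot: [[0.993, 0.11, -0.031], [0.114, -0.955, 0.274], [0.0, -0.276, -0.961]]
ft_force: [-1.5, -3.4, 6.4]
grip_width: 0.0208
gripper_force: 61.6
```

```bash
python3 st.py
```

```text
5.72 tilt 0.2796 pos [0.5426 0.0679 0.1172] f_tool [-1.88  1.35 -7.01] t_tool [-0.445 -0.398  0.055] t [-0.487  0.345  0.057] 0.02076 61.6 eff [ 1.820e+00 -4.407e+01 -1.717e+01  1.290e+00 -4.000e-02  1.000e-02] q [-12.1  30.1  86.4  16.2  69.6  64.9]
bolt torque est -0.215
hook px 12 angle 0.276
```

send_rows(
  deltas=[
    [[0,0,0,0.03,0,0,-1],[0,0,0,0,0,0,-1],[0,0,0,0,0,0,-1]],
  ],
)

```text
time_s: 6.15
position: [0.5426, 0.0678, 0.1171]
tool_rot: [[0.993, 0.109, -0.035], [0.114, -0.946, 0.303], [0.0, -0.305, -0.952]]
ft_force: [-1.6, -4.1, 6.2]
grip_width: 0.0206
gripper_force: 61.6
```

```bash
python3 st.py
```

```text
6.15 tilt 0.3095 pos [0.5426 0.0678 0.1171] f_tool [-2.08  1.83 -7.07] t_tool [-0.456 -0.38  -0.016] t [-0.494  0.303  0.131] 0.02059 61.6 eff [ 2.060e+00 -4.423e+01 -1.705e+01  1.410e+00  3.000e-02  1.000e-02] q [-12.8  30.3  86.4  17.8  70.3  63.6]
bolt torque est -0.145
hook px 13 angle 0.281
```

send_rows(
  deltas=[
    [[0,0.0003,0,0.03,0,0,-1],[0,0,0,0,0,0,-1],[0,0,0,0,0,0,-1]],
  ],
)

```text
time_s: 6.58
position: [0.5426, 0.0677, 0.1171]
tool_rot: [[0.993, 0.108, -0.038], [0.114, -0.937, 0.331], [0.0, -0.333, -0.943]]
ft_force: [-2.3, -2.6, 7.0]
grip_width: 0.0207
gripper_force: 61.6
```

```bash
python3 st.py
```

```text
6.58 tilt 0.3399 pos [0.5426 0.0677 0.1171] f_tool [-2.61 -0.19 -7.41] t_tool [-0.3   -0.419 -0.031] t [-0.342  0.348  0.169] 0.02068 61.6 eff [ 1.520e+00 -4.414e+01 -1.696e+01  1.220e+00 -2.000e-02  1.000e-02] q [-13.5  30.5  86.4  19.3  71.1  62.3]
bolt torque est -0.333
hook px 9 angle 0.331
```

send_rows(
  deltas=[
    [[0,0,0,0.03,0,0,-1],[0,0,0,0,0,0,-1],[0,0,0,0,0,0,-1]],
  ],
)

```text
time_s: 7.0
position: [0.5426, 0.0677, 0.1171]
tool_rot: [[0.993, 0.107, -0.041], [0.114, -0.926, 0.359], [0.0, -0.361, -0.932]]
ft_force: [-1.5, -3.1, 6.2]
grip_width: 0.0208
gripper_force: 61.6
```

```bash
python3 st.py
```

```text
7.0 tilt 0.3699 pos [0.5426 0.0677 0.1171] f_tool [-1.8   0.47 -6.82] t_tool [-0.32  -0.412 -0.01 ] t [-0.361  0.341  0.158] 0.02081 61.6 eff [ 1.720e+00 -4.433e+01 -1.684e+01  1.330e+00  5.000e-02  1.000e-02] q [-14.2  30.8  86.4  20.9  71.8  61.1]
bolt torque est -0.239
hook px 14 angle 0.365
```

send_rows(
  deltas=[
    [[0,0,0,0.03,0,0,-1],[0,0,0,0,0,0,-1],[0,0,0,0,0,0,-1]],
  ],
)

```text
time_s: 7.42
position: [0.5426, 0.0676, 0.117]
tool_rot: [[0.993, 0.105, -0.044], [0.114, -0.915, 0.387], [0.0, -0.389, -0.921]]
ft_force: [-1.7, -4.2, 6.2]
grip_width: 0.0208
gripper_force: 61.6
```

```bash
python3 st.py
```

```text
7.42 tilt 0.3997 pos [0.5426 0.0676 0.117 ] f_tool [-2.17  1.27 -7.29] t_tool [-0.334 -0.402 -0.051] t [-0.372  0.309  0.204] 0.02084 61.6 eff [ 1.920e+00 -4.454e+01 -1.671e+01  1.440e+00  1.300e-01  1.000e-02] q [-14.8  31.1  86.4  22.3  72.6  60. ]
bolt torque est -0.118
hook px 8 angle 0.379
```

send_rows(
  deltas=[
    [[0,0,0,0.03,0,0,-1],[0,0,0,0,0,0,-1],[0,0,0,0,0,0,-1]],
  ],
)

```text
time_s: 7.85
position: [0.5426, 0.0676, 0.117]
tool_rot: [[0.993, 0.104, -0.047], [0.114, -0.903, 0.414], [0.0, -0.417, -0.909]]
ft_force: [-2.9, -4.4, 6.5]
grip_width: 0.021
gripper_force: 61.6
```

```bash
python3 st.py
```

```text
7.85 tilt 0.4297 pos [0.5426 0.0676 0.117 ] f_tool [-3.35  1.02 -7.59] t_tool [-0.365 -0.441 -0.016] t [-0.408  0.35   0.198] 0.02103 61.6 eff [ 2.110e+00 -4.475e+01 -1.657e+01  1.550e+00  2.100e-01  2.000e-02] q [-15.5  31.4  86.4  23.8  73.4  58.9]
bolt torque est -0.191
hook px 6 angle 0.434
```

send_rows(
  deltas=[
    [[0,0,0,0.03,0,0,-1],[0,0,0,0,0,0,-1],[0,0,0,0,0,0,-1]],
  ],
)

```text
time_s: 8.28
position: [0.5426, 0.0675, 0.117]
tool_rot: [[0.993, 0.103, -0.051], [0.114, -0.89, 0.441], [0.0, -0.444, -0.896]]
ft_force: [-1.4, -5.4, 6.7]
grip_width: 0.0208
gripper_force: 61.6
```

```bash
python3 st.py
```

```text
8.28 tilt 0.4596 pos [0.5426 0.0675 0.117 ] f_tool [-2.03  1.7  -8.27] t_tool [-0.416 -0.398 -0.034] t [-0.452  0.292  0.206] 0.02078 61.6 eff [ 2.300e+00 -4.499e+01 -1.642e+01  1.650e+00  3.000e-01  2.000e-02] q [-16.1  31.7  86.4  25.2  74.3  57.8]
bolt torque est -0.127
hook px 9 angle 0.481
```

send_rows(
  deltas=[
    [[0,0,0,0.03,0,0,-1],[0,0,0,0,0,0,-1],[0,0,0,0,0,0,-1]],
  ],
)

```text
time_s: 8.7
position: [0.5426, 0.0675, 0.117]
tool_rot: [[0.993, 0.101, -0.054], [0.114, -0.877, 0.467], [0.0, -0.47, -0.883]]
ft_force: [-2.0, -4.5, 6.9]
grip_width: 0.0204
gripper_force: 61.6
```

```bash
python3 st.py
```

```text
8.7 tilt 0.4895 pos [0.5426 0.0675 0.117 ] f_tool [-2.54  0.49 -8.05] t_tool [-0.435 -0.407 -0.022] t [-0.473  0.297  0.211] 0.02039 61.6 eff [ 2.490e+00 -4.523e+01 -1.626e+01  1.760e+00  3.900e-01  2.000e-02] q [-16.7  32.1  86.4  26.5  75.1  56.7]
bolt torque est -0.352
hook px 6 angle 0.481
```

send_rows(
  deltas=[
    [[0,0,0,0.03,0,0,-1],[0,0,0,0,0,0,-1],[0,0,0,0,0,0,-1]],
  ],
)

```text
time_s: 9.12
position: [0.5426, 0.0674, 0.117]
tool_rot: [[0.993, 0.099, -0.057], [0.114, -0.862, 0.493], [0.0, -0.496, -0.868]]
ft_force: [-2.2, -6.3, 5.1]
grip_width: 0.0207
gripper_force: 61.7
```

```bash
python3 st.py
```

```text
9.12 tilt 0.5194 pos [0.5426 0.0674 0.117 ] f_tool [-2.89  2.66 -7.45] t_tool [-0.523 -0.482 -0.002] t [-0.568  0.355  0.241] 0.02066 61.7 eff [ 2.680e+00 -4.549e+01 -1.610e+01  1.850e+00  4.700e-01  2.000e-02] q [-17.3  32.4  86.3  27.9  76.   55.7]
bolt torque est -0.072
hook px 5 angle 0.443
```

send_rows(
  deltas=[
    [[0,0,0,0.03,0,0,-1],[0,0,0,0,0,0,-1],[0,0,0,0,0,0,-1]],
  ],
)

```text
time_s: 9.55
position: [0.5426, 0.0674, 0.1169]
tool_rot: [[0.993, 0.098, -0.059], [0.114, -0.847, 0.519], [0.0, -0.522, -0.853]]
ft_force: [-3.0, -5.4, 6.6]
grip_width: 0.0201
gripper_force: 61.6
```

```bash
python3 st.py
```

```text
9.55 tilt 0.5492 pos [0.5426 0.0674 0.1169] f_tool [-3.58  0.8  -8.26] t_tool [-0.663 -0.484  0.037] t [-0.708  0.354  0.222] 0.02008 61.6 eff [ 2.780e+00 -4.571e+01 -1.592e+01  2.010e+00  6.000e-01  2.000e-02] q [-17.9  32.8  86.3  29.2  76.9  54.7]
bolt torque est -0.527
hook px 6 angle 0.562
```

The trend breaks at a tilt of 0.55: the torque jumps and the joint effort slopes change. I'll add one small step to confirm it.

send_rows(
  deltas=[
    [[0,0,0,0.02,0,0,-1],[0,0,0,0,0,0,-1],[0,0,0,0,0,0,-1]],
  ],
)

```text
time_s: 9.98
position: [0.5426, 0.0673, 0.1169]
tool_rot: [[0.993, 0.096, -0.061], [0.114, -0.837, 0.535], [0.0, -0.539, -0.842]]
ft_force: [-2.5, -4.5, 5.2]
grip_width: 0.0209
gripper_force: 61.6
```

```bash
python3 st.py
```

```text
9.97 tilt 0.569 pos [0.5426 0.0673 0.1169] f_tool [-2.98  0.69 -6.65] t_tool [-0.77  -0.492 -0.017] t [-0.812  0.315  0.28 ] 0.02093 61.6 eff [ 2.850e+00 -4.586e+01 -1.579e+01  2.140e+00  7.100e-01  2.000e-02] q [-18.3  33.1  86.3  30.1  77.5  54. ]
bolt torque est -0.653
hook px 3 angle 0.609
```

```bash
python3 - <<'E'
from h import *
a=optics.get_image("scene")["image"][130:290,170:350]; b=optics.get_image("side")["image"][150:310,190:370]
cv2.imwrite("pics/end.png",cv2.resize(np.hstack([a,b]),(792,352))[...,::-1])
E
```

```text
(no output)
```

View pics/end.png

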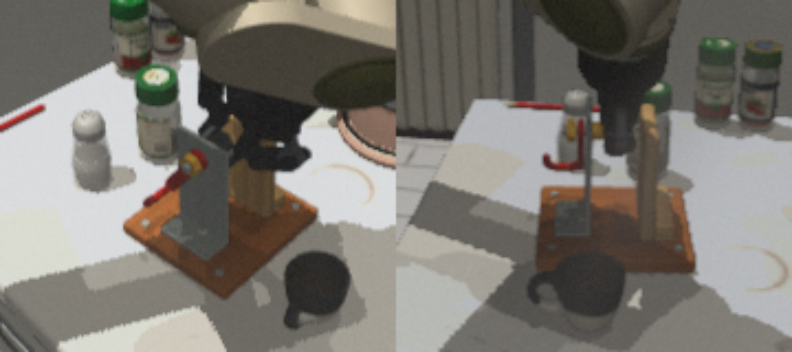

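The hook (150,200 to 190,165 in the left crop) has swung up to +y. The gripper is clear of the panel and the hook, and the bystanders haven't moved. The torque slope of about 8 N m/rad matches the springy stop.

```bash
python3 -c "
from rig import env
print(env.close_job())"
```

```text
the job is handed in; nothing more can be done
None
```

I turned the bolt clockwise about 0.57 rad, until the torque rose the way the springy stop should make it (by my estimate about 0.03 rad into the stop, well under 0.12), and handed in the job at about 10 s still gripping the head at about 60 N; the hand-in returned no verdict.

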